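# Peel the top baking tray off a clinging stack and hold it over the cooling rack

### The arm

A 7-joint arm with a two-finger parallel gripper is mounted at the origin on the work surface. World frame = base frame: x ahead of the robot, y to its left, z up, the work surface at z = 0. Lengths are in m, angles in rad, forces in N, time in s.
With the tool pointing down it reaches from about 0.425 to 0.825 m from the base axis. Payload 3.6 kg.
Tool frame: the origin (TCP) lies at the very end of the fingers, on their centre line; the grasp point (between the pads) lies 19 mm behind it (bot.grip_point_offset is the distance from the TCP to the grasp point, in m); y points along the fingers, z is the direction in which the jaws open and shut, and the axes are right-handed (so a half turn about y gives the same grasp; the last joint's range is limited). The gripper opens to 93 mm and grips with 3 to 60 N. Pads are 15 mm wide; open, the fingers measure 128 mm over their backs; the gripper's body (75 mm by 188 mm) begins 65 mm behind the grasp point.
Start: joints at [-1.357, 0.615, -0.013, 1.423, 0.008, 1.103, -0.04], TCP at [0.154, 0.631, 0.219] pointing down, gripper open.
Joint ranges: [-3.12, 3.12], [-0.3, 2.06], [-1.34, 1.32], [0.26, 2.42], [-1.36, 4.5], [0.01, 1.98], [-2.84, 2.84]. Speed limits (rad/s): [2.79, 2.79, 3.14, 3.14, 3.14, 3.14, 3.14].

### API

Orientations are given as a unit quaternion [x, y, z, w].
In Python, from plant import bot gives the robot as it stands.
- The arm moves only by the tool arm_command, never from a script. Its argument "increments" is one flat list of numbers, 7 for each row, row after row: the turn, a rotation vector about the tool's x, y, z in rad, then the shift along the tool's x, y, z in m, then the finger opening in m, from 0 to 0.093. In form: [ax, ay, az, tx, ty, tz, gripper, ax, ay, az, tx, ty, tz, gripper, ...]. A call has 1 to 5 rows; each row is the pose to reach, as a shift and turn from the pose commanded when the call began, along the tool's axes at that moment; what a row does not reach only later rows make up. A row lasts 1/12 s, in which the tool goes at most 41.7 mm and 7.16 degrees, less where a joint would pass 70% of its speed; a pose out of reach is approached as far as the arm can. A call with a gripper value outside its range is refused whole. The fingers move at their own pace and stop on an object; "grip_force" is the grip in N (left out, the last holds). Time passes only in rows, so rows that repeat a pose let the fingers close. It gives the time, the measured TCP pose, the force and the opening at its end, in the units of the state.
- bot.get_state(): the state, without advancing time (a new reading comes with each control period).
- bot.snapshot(name): name is "scene" or "top" or "wrist"; returns a dict with "pixels" (480x640x3 uint8, red, green, blue), "intrinsics" (3x3 intrinsics, pixels), "rvec" (rotation vector, rad) and "tvec" (3), from world to camera coordinates, as OpenCV has them; the wrist camera has in their place "T_tool_cam" (4x4, takes a point from camera to tool coordinates, whose origin is the TCP and whose axes are the tool frame's). Camera axes: x right, y down, z forward; pixel columns grow to the right and rows downward; lengths in m; the calibration is good to about 2 mm. A picture is of the moment at which its call begins: read the wrist's pose just before it. There is no depth.
- bot.job_done(): hands the job in, once; it reports no verdict.
Trained networks look in the newest picture that a camera, given by its name, has taken for a name from the list of things; names that differ only in an ending like _2 or _b are one class to them, and where a whole thing is asked for, a point or a joint stands for the part that bears it (a point fixed in the world has none). Each returns a list of dicts, best first, with "confidence" (0 to 1); they miss things now and then, are a little off and sometimes report something else, mostly with a low value. They report only what shows in the picture. A call takes as long as a camera call.
- bot.regions_of(camera, label): "pixels" (480x640 bool, what is visible of it) and "extent" ([centre column, centre row, width, height] in pixels, round what is visible of it).
The state is a dict: "time_s": time; "joint_positions": joint angles; "qd": joint speeds; "joint_torque": joint torques, N m; "tcp_pos": TCP position; "eef_rot": TCP orientation; "force": force on the tool from outside, world axes, zero at the start; "ft_torque": the same for the moment, N m; "width": finger opening in m.
Only numpy, scipy, OpenCV 4.12 (cv2) and the standard library are available. Lean on these libraries where they do the work, as an engineer would, in place of code of your own. Each camera call takes 0.05 s, during which the arm holds its last target.

### The job

The top tray clings to the nested stack of trays: take it by the upright lug at its one corner and peel it off by lifting that corner first, with the opposite corner still resting on the stack, until it is plainly tipped (about ten degrees or a little more) and the rubber lips have let go; the stack must stay standing where it is. Then lift the tray clear and carry it across to the wire cooling rack without disturbing the other things, and hold it level and still, centred over the rack with its underside about a hand's width (around 120 mm) above the worktop. Finish while still holding it there: do not put it down or let it go.

Things in the scene. Friction and masses are not known exactly. Their poses are not given: they have to be found in the camera images.
- tray: the top tray, white plastic, square, 184 mm over its flat 4 mm thick rim, 32 mm deep, about 0.1 kg, open upwards. Origin: centre of its underside (starts 28 mm above the worktop). x points along the diagonal to the lug's corner, z up. Its rim rests on the stack's rim with 1.5 mm sideways play; the well hangs inside the stack with 6 mm play.
- tray_lug (a point): grasp point on the tray's upright square lug, 16 x 16 mm, sides along and across the tray's diagonal (the point's x, y). On the lug's axis, 13 mm below its top and 28 mm above the rim's top face; 118 mm from the tray's centre along its x, 60 mm above its underside; starts 88 mm above the worktop. A 4 mm thick web runs from the lug 21 mm inwards, up to 17 mm above the rim.
- tray_far (a point): the top tray's corner opposite the lug, on the underside of the rim, 128 mm from the centre along the tray's -x, 28 mm above the level of its underside: the point to pivot on when peeling
- stack: the three trays below, one loose piece of about 1.8 kg, 184 mm square, 56 mm high; origin under its centre. Mid-side blocks (at most 110 mm from centre) each carry a black sprung rubber lip reaching 3 mm over the top tray's rim. A lip lets go when the rim there has risen about 10 mm, at 3 to 5 N. Tipping the tray about its far corner by 9 degrees frees all four (6 N at the lug); straight up takes 16 N.
- stack_far (a point): the point of the stack's top rim on which the far corner of the top tray rests (56 mm above the worktop)
- rack: square wire cooling rack, 200 mm, 18 mm high, fixed on the worktop. Origin: its centre, at worktop level
- cutter: bystander: open steel ring cutter, 56 mm across, 30 mm high; origin under its centre
- spatula: bystander: spatula lying flat
- bowl: bystander: white mixing bowl, 190 mm across, 85 mm high; origin under its centre
- jar: bystander: closed amber jar, 64 mm across, 85 mm high; origin under its centre
- jug: bystander: clear measuring mug, 84 mm across, 100 mm high; origin under its centre
- dishbrush: bystander: flat brush with a wooden handle, lying flat
- spoon: bystander: spoon with a wooden handle, lying flat

How it is judged:
On the way:
1. the tray is tipped up by the lug's corner by more than 0.12 rad while its far corner still rests (within 12 mm) on the stack (angle between tray's own z axis and vertical above 0.12 rad and distance between tray_far and stack_far below 0.012 m and z of tray_lug in the frame of stack above 0.11 m and contact force between tray and the fingers above 0.3 N and angle between stack's own z axis and vertical below 0.05 rad), for 0.1 s.
At the end, for the whole second after the job is handed in: The tray hangs in the gripper alone, touching neither stack, rack nor anything else: right way up and level within 0.2 rad, still, its centre within 50 mm of the rack's centre seen from above, its underside 80 to 190 mm above the worktop; the stack stands flat within 20 mm of where it was (horizontal distance between tray and rack below 0.05 m and height (world z) of tray between 0.08 and 0.19 m and angle between tray's own z axis and vertical below 0.2 rad and height (world z) of tray_lug above 0.12 m and linear speed of tray below 0.03 m/s and angular speed of tray below 0.2 rad/s and contact force between tray and the fingers above 0.5 N and contact force between tray and stack below 0.05 N and contact force between tray and rack below 0.05 N and contact force between tray and cutter below 0.05 N and contact force between tray and spatula below 0.05 N and contact force between tray and bowl below 0.05 N and contact force between tray and jar below 0.05 N and contact force between tray and jug below 0.05 N and contact force between tray and dishbrush below 0.05 N and contact force between tray and spoon below 0.05 N and distance of stack from where it was at the start of the episode below 0.02 m and angle between stack's own z axis and vertical below 0.05 rad); the arm keeps its last pose, push and grip.
It fails at once if the stack is dragged more than 30 mm or tipped or lifted (distance of stack from where it was at the start of the episode above 0.03 m or angle between stack's own z axis and vertical above 0.15 rad).
It fails at once if a bystander is shifted by more than 30 mm (distance of any of cutter, spatula, bowl, jar, jug, dishbrush, spoon from where it was at the start of the episode above 0.03 m).
It also fails if it takes over 48 s, if anything falls off the work surface, if the arm or the gripper's body presses on something with over 40 N, if the wrist force passes 120 N, or if a joint passes its speed limit or range.

## Working session

There is one attempt and no reset: what is moved stays moved. The work goes in short steps, Python scripts to look and compute and a tool call to move; the robot and the scene stay as the last step left them, time stands still between calls to the robot, and variables do not carry over. Pictures are saved under pics/ and viewed, and the job is handed in when it is done.

Besides the shell and the picture viewer there is one more tool, called after "Request:" as name(argument=value, ...) on one line, values as JSON. arm_command: Moves the arm, as the interface text tells. Its arguments: {"type":"object","properties":{"increments":{"type":"array","items":{"type":"number"}},"grip_force":{"type":"number"}},"required":["increments"]}

```bash
mkdir -p pics; ls
cat > h.py <<'E'
import numpy as np, cv2
from plant import bot
from scipy.spatial.transform import Rotation as R
def snap(n,f=None):
    s=bot.snapshot(n)
    if f: cv2.imwrite('pics/'+f,cv2.cvtColor(s['pixels'],cv2.COLOR_RGB2BGR))
    return s
def cam(s,st=None):
    K=np.array(s['intrinsics'])
    if 'rvec' in s:
        Rm=cv2.Rodrigues(np.array(s['rvec'],float))[0];t=np.array(s['tvec'],float).ravel()
    else:
        T=np.eye(4);T[:3,:3]=R.from_quat(st['eef_rot']).as_matrix();T[:3,3]=st['tcp_pos']
        W=np.linalg.inv(T@np.array(s['T_tool_cam']));Rm=W[:3,:3];t=W[:3,3]
    return K,Rm,t
def proj(c,P):
    K,Rm,t=c;P=np.atleast_2d(P)
    q=(K@(Rm@P.T+t[:,None]));return (q[:2]/q[2]).T
def unproj(c,uv,z):
    K,Rm,t=c;d=Rm.T@np.linalg.inv(K)@np.array([uv[0],uv[1],1.]);o=-Rm.T@t
    return o+d*(z-o[2])/d[2]
E
python3 - <<'E'
from h import *
st=bot.get_state();print({k:np.round(v,3).tolist() for k,v in st.items()})
for n in ['scene','top']:
    s=snap(n,n+'0.png');c=cam(s);print(n,np.round(-c[1].T@c[2],3))
    for l in ['tray','tray_lug','stack','rack','cutter','spatula','bowl','jar','jug','dishbrush','spoon']:
        for r in bot.regions_of(n,l)[:2]: 
            e=r['extent'];print(l,round(r['confidence'],2),np.round(e,0),np.round(unproj(c,e[:2],0.0),3))
E
```

```text
pics
{'time_s': 0.0, 'joint_positions': [-1.358, 0.616, -0.013, 1.425, 0.008, 1.103, -0.04], 'qd': [-0.002, 0.0, -0.0, -0.001, 0.002, 0.002, -0.001], 'joint_torque': [-0.001, -45.894, 0.209, -16.574, -0.061, 0.021, 0.0], 'tcp_pos': [0.154, 0.631, 0.217], 'eef_rot': [0.703, -0.085, 0.084, -0.701], 'force': [0.412, 0.183, 0.521], 'ft_torque': [0.003, 0.023, -0.047], 'width': 0.093}
scene [ 1.017 -0.808  0.936]
tray 0.72 [254. 308. 101.  84.] [ 0.49  -0.168  0.   ]
tray_lug 0.61 [250. 310. 108.  85.] [ 0.486 -0.18   0.   ]
tray_lug 0.16 [214. 437.  40.  85.] [ 0.599 -0.487  0.   ]
stack 0.83 [252. 319. 104.  84.] [ 0.505 -0.199  0.   ]
stack 0.2 [249. 309. 109.  84.] [ 0.481 -0.177  0.   ]
rack 0.94 [337. 232.  83.  46.] [0.55 0.18 0.  ]
cutter 0.74 [280. 259.  18.  22.] [0.458 0.01  0.   ]
spatula 0.97 [418. 291.  92.  47.] [0.834 0.063 0.   ]
bowl 0.43 [252. 317. 104.  88.] [ 0.502 -0.195  0.   ]
jar 0.62 [358. 279.  29.  42.] [0.679 0.035 0.   ]
jug 0.69 [342. 148.  57.  44.] [0.369 0.602 0.   ]
jug 0.59 [118. 371.  53.  63.] [ 0.319 -0.455  0.   ]
dishbrush 0.76 [396. 183.  55.  23.] [0.619 0.484 0.   ]
spoon 0.79 [213. 436.  40.  88.] [ 0.597 -0.486  0.   ]
top [ 0.473 -0.009  1.327]
tray 0.82 [396. 284. 100. 100.] [ 0.506 -0.226  0.   ]
tray_lug 0.87 [393. 284.  93.  97.] [ 0.506 -0.219  0.   ]
stack 0.9 [389. 285.  76.  76.] [ 0.502 -0.208  0.   ]
rack 0.76 [238. 268.  79.  82.] [0.539 0.2   0.   ]
rack 0.52 [393. 286.  98.  99.] [ 0.501 -0.22   0.   ]
cutter 0.64 [239. 268.  74.  83.] [0.539 0.197 0.   ]
spatula 0.73 [288. 175.  23. 103.] [0.8  0.07 0.  ]
bowl 0.69 [109. 315.  76.  82.] [0.406 0.543 0.   ]
jar 0.94 [316. 210.  23.  26.] [ 0.704 -0.008  0.   ]
jug 0.83 [496. 340.  45.  48.] [ 0.362 -0.492  0.   ]
dishbrush 0.97 [140. 232.  65.  48.] [0.632 0.472 0.   ]
spoon 0.79 [498. 253.  75.  31.] [ 0.596 -0.501  0.   ]
```

View pics/top0.png

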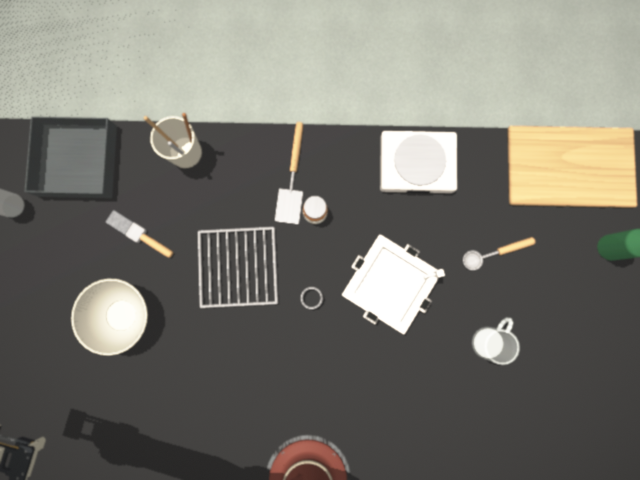

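View pics/scene0.png

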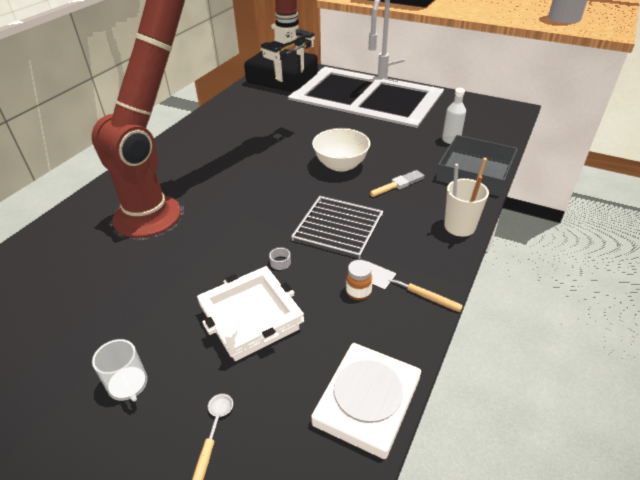

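Run:
```python
import cv2
a=cv2.imread('pics/top0.png')[220:350,330:460]
cv2.imwrite('pics/topc.png',cv2.resize(a,(600,600),interpolation=cv2.INTER_CUBIC))
a=cv2.imread('pics/scene0.png')[255:375,190:320]
cv2.imwrite('pics/scenec.png',cv2.resize(a,(650,600),interpolation=cv2.INTER_CUBIC))
```

```text
(no output)
```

View pics/topc.png

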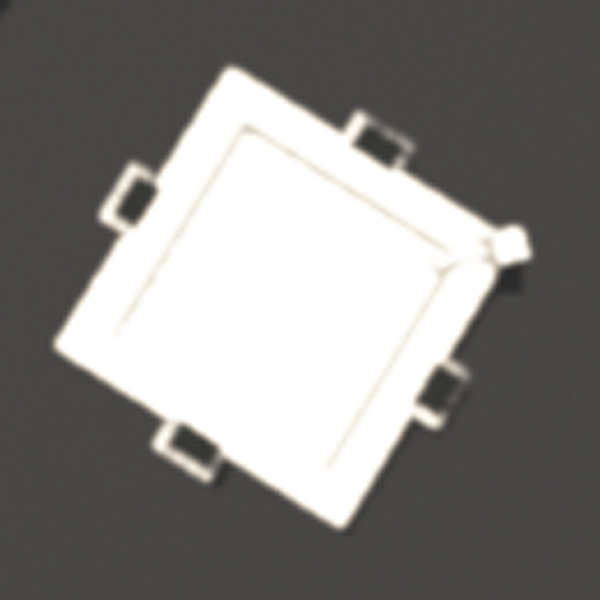

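View pics/scenec.png

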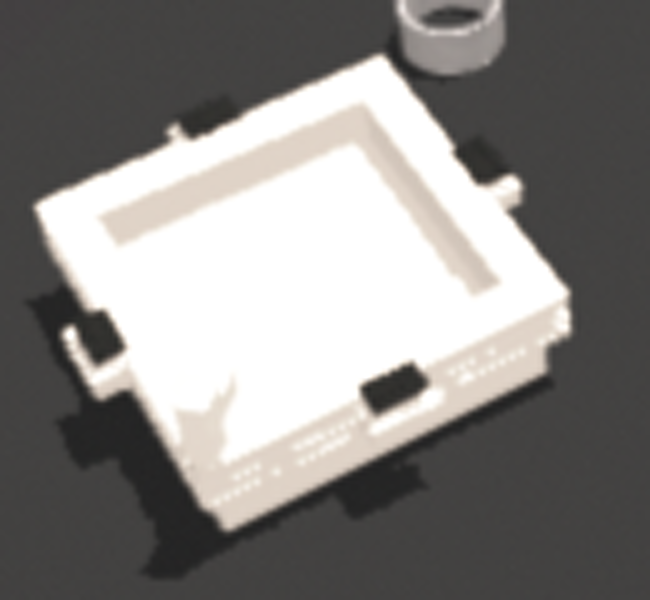

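The top view shows the tray's lug at about pixel (441,273), on the right, with the far corner at (342,295). The rack is near (238,268), and the cutter and jar lie between the two. Next I'll work out the poses from the corners.

Run:
```python
from h import *
from scipy.optimize import least_squares
s=snap('top');c=cam(s)
g=s['pixels'][220:350,330:460].min(2)
f=600/130
pc=lambda x,y:(330+(x+.5)/f-.5,220+(y+.5)/f-.5)
cr=np.array([pc(230,67),pc(342,528),pc(57,345)]); lug=pc(512,246)
print([np.round(unproj(c,p,.060),4) for p in cr]); print('lug',unproj(c,lug,.101))
h=.092*2**.5
def res(p):
    x,y,a=p;d=np.array([np.cos(a),np.sin(a)]);n=np.array([-d[1],d[0]]);C=np.array([x,y])
    P=[np.r_[C+n*h,.06],np.r_[C-n*h,.06],np.r_[C-d*h,.06],np.r_[C+d*.118,.101]]
    return (proj(c,P)-np.vstack([cr,[lug]])).ravel()
r=least_squares(res,[.5,-.21,-1.3]);
print('swap?',r.x,np.round(r.fun,2))
def res2(p):
    x,y,a=p;d=np.array([np.cos(a),np.sin(a)]);n=np.array([-d[1],d[0]]);C=np.array([x,y])
    P=[np.r_[C+n*h,.06],np.r_[C-n*h,.06],np.r_[C-d*h,.06],np.r_[C+d*.118,.101]]
    return P
for p in r.x[None]:
    print(np.round(res2(p),4))
# rack corners
m=bot.regions_of('top','rack')[0]['pixels']; 
print(np.round(unproj(c,(237.5,267.5),.018),4))
st=bot.get_state();M=R.from_quat(st['eef_rot']).as_matrix();print(np.round(M,3))
T=snap('wrist')['T_tool_cam'];print(np.round(T,3))
```

```text
[array([ 0.6323, -0.1739,  0.06  ]), array([ 0.3781, -0.2375,  0.06  ]), array([ 0.4746, -0.0792,  0.06  ])]
lug [ 0.53324967 -0.32106929  0.101     ]
swap? [ 0.50526491 -0.20587599 -1.32920625] [ 0.33  0.27 -0.2  -0.35  0.13  0.2  -0.25 -0.1 ]
[[ 0.6316 -0.1747  0.06  ]
 [ 0.3789 -0.237   0.06  ]
 [ 0.4741 -0.0795  0.06  ]
 [ 0.5335 -0.3204  0.101 ]]
[0.5396 0.1982 0.018 ]
[[ 0.971 -0.     0.237]
 [-0.237 -0.     0.971]
 [-0.    -1.    -0.   ]]
[[-0.001  0.955  0.296 -0.084]
 [-0.    -0.296  0.955 -0.165]
 [ 1.     0.001  0.001 -0.   ]
 [ 0.     0.     0.     1.   ]]
```

```bash
cat >> h.py <<'E'
def inc(p0,q0,targets,g):
    M=R.from_quat(q0)
    for p,q in targets:
        r=(M.inv()*q).as_rotvec(); t=M.inv().apply(np.array(p)-p0)
        print(', '.join('%.4f'%v for v in [*r,*t,g]))
def yawq(a): # tool down, z azimuth a
    z=np.array([np.cos(a),np.sin(a),0]);y=np.array([0,0,-1.]);x=np.cross(y,z)
    return R.from_matrix(np.c_[x,y,z])
E
python3 - <<'E'
from h import *
st=bot.get_state()
P=np.array([[.154,.631,.219],[.5,.2,.23],[.5335,-.3205,.16]])
L=np.r_[0,np.cumsum(np.linalg.norm(np.diff(P,axis=0),axis=1))];n=27
a0=np.deg2rad(76.3);a1=-1.3292+np.pi/2
T=[]
for i in range(n+1):
    s=L[-1]*i/n;T.append((np.array([np.interp(s,L,P[:,k]) for k in range(3)]),a0+(a1-a0)*i/n))
p,a=T[0];i=1
while i<=n:
    print('call');inc(p,yawq(a).as_quat(),[(x,yawq(b)) for x,b in T[i:i+5]],.093);
    j=min(i+4,n);p,a=T[j];i+=5
E
```

```text
call
0.0000, 0.0404, 0.0000, 0.0317, -0.0008, -0.0243, 0.0930
0.0000, 0.0807, 0.0000, 0.0634, -0.0016, -0.0487, 0.0930
0.0000, 0.1211, 0.0000, 0.0950, -0.0024, -0.0730, 0.0930
0.0000, 0.1615, 0.0000, 0.1267, -0.0032, -0.0974, 0.0930
0.0000, 0.2019, 0.0000, 0.1584, -0.0040, -0.1217, 0.0930
call
0.0000, 0.0404, 0.0000, 0.0359, -0.0008, -0.0175, 0.0930
0.0000, 0.0807, 0.0000, 0.0718, -0.0016, -0.0350, 0.0930
0.0000, 0.1211, 0.0000, 0.1078, -0.0024, -0.0525, 0.0930
0.0000, 0.1615, 0.0000, 0.1437, -0.0032, -0.0700, 0.0930
0.0000, 0.2019, 0.0000, 0.1796, -0.0040, -0.0875, 0.0930
call
0.0000, 0.0404, 0.0000, 0.0387, -0.0008, -0.0099, 0.0930
0.0000, 0.0807, 0.0000, 0.0774, -0.0016, -0.0199, 0.0930
0.0000, 0.1211, 0.0000, 0.1161, -0.0024, -0.0298, 0.0930
0.0000, 0.1615, 0.0000, 0.1526, -0.0022, -0.0432, 0.0930
0.0000, 0.2019, 0.0000, 0.1784, 0.0032, -0.0733, 0.0930
call
0.0000, 0.0404, 0.0000, 0.0312, 0.0053, -0.0243, 0.0930
0.0000, 0.0807, 0.0000, 0.0625, 0.0106, -0.0487, 0.0930
0.0000, 0.1211, 0.0000, 0.0937, 0.0159, -0.0730, 0.0930
0.0000, 0.1615, 0.0000, 0.1250, 0.0213, -0.0974, 0.0930
0.0000, 0.2019, 0.0000, 0.1562, 0.0266, -0.1217, 0.0930
call
0.0000, 0.0404, 0.0000, 0.0355, 0.0053, -0.0176, 0.0930
-0.0000, 0.0807, -0.0000, 0.0710, 0.0106, -0.0352, 0.0930
0.0000, 0.1211, 0.0000, 0.1065, 0.0159, -0.0527, 0.0930
-0.0000, 0.1615, -0.0000, 0.1420, 0.0213, -0.0703, 0.0930
0.0000, 0.2019, 0.0000, 0.1775, 0.0266, -0.0879, 0.0930
call
0.0000, 0.0404, 0.0000, 0.0383, 0.0053, -0.0101, 0.0930
0.0000, 0.0807, 0.0000, 0.0766, 0.0106, -0.0202, 0.0930
```

Request:
arm_command(increments=[0,0.04,0,0.032,-0.001,-0.024,0.093,0,0.08,0,0.063,-0.002,-0.049,0.093,0,0.12,0,0.095,-0.002,-0.073,0.093,0,0.16,0,0.127,-0.003,-0.097,0.093,0,0.2,0,0.158,-0.004,-0.122,0.093])

```text
time_s: 1.77
tcp_pos: [0.28, 0.4739, 0.2228]
eef_rot: [-0.69, 0.155, -0.155, 0.69]
force: [1.3, 0.2, -1.1]
width: 0.093
```

Request:
arm_command(increments=[0,0.04,0,0.036,-0.001,-0.017,0.093,0,0.08,0,0.072,-0.002,-0.035,0.093,0,0.12,0,0.108,-0.002,-0.052,0.093,0,0.16,0,0.144,-0.003,-0.07,0.093,0,0.2,0,0.18,-0.004,-0.088,0.093])

```text
time_s: 2.18
tcp_pos: [0.4053, 0.3176, 0.227]
eef_rot: [-0.671, 0.223, -0.223, 0.671]
force: [1.1, 0.7, -0.4]
width: 0.0928
```

Request:
arm_command(increments=[0,0.04,0,0.039,-0.001,-0.01,0.093,0,0.08,0,0.077,-0.002,-0.02,0.093,0,0.12,0,0.116,-0.002,-0.03,0.093,0,0.16,0,0.153,-0.002,-0.043,0.093,0,0.2,0,0.178,0.003,-0.073,0.093])

```text
time_s: 2.6
tcp_pos: [0.5081, 0.1535, 0.2246]
eef_rot: [-0.644, 0.287, -0.291, 0.647]
force: [1.0, -0.5, -0.3]
width: 0.093
```

Request:
arm_command(increments=[0,0.04,0,0.031,0.005,-0.024,0.093,0,0.08,0,0.062,0.01,-0.049,0.093,0,0.12,0,0.094,0.016,-0.073,0.093,0,0.16,0,0.125,0.021,-0.097,0.093,0,0.2,0,0.156,0.026,-0.122,0.093])

```text
time_s: 3.02
tcp_pos: [0.517, -0.0449, 0.1977]
eef_rot: [-0.613, 0.351, -0.352, 0.614]
force: [1.1, 0.7, 0.5]
width: 0.0926
```

Request:
arm_command(increments=[0,0.04,0,0.035,0.005,-0.018,0.093,0,0.08,0,0.071,0.01,-0.035,0.093,0,0.12,0,0.106,0.016,-0.053,0.093,0,0.16,0,0.142,0.021,-0.07,0.093,0,0.2,0,0.178,0.026,-0.088,0.093])

```text
time_s: 3.43
tcp_pos: [0.5313, -0.243, 0.1716]
eef_rot: [-0.575, 0.411, -0.411, 0.575]
force: [1.1, 0.7, 0.1]
width: 0.093
```

Run:
```python
from h import *
st=bot.get_state();s=snap('wrist','w1.png');c=cam(s,st)
print(st['tcp_pos'],st['joint_positions'])
d=np.array([np.cos(-1.3292),np.sin(-1.3292)]);C=np.array([.5053,-.2059])
n=np.array([-d[1],d[0]]);h=.1301
P=[np.r_[C+d*.118,.101],np.r_[C-d*h,.06],np.r_[C+n*h,.06],np.r_[C-n*h,.06]]
for k in (-1,1):
  for j in (-1,1): P.append(np.r_[C+d*(.118+k*.008)+n*j*.008,.101])
uv=proj(c,P);print(np.round(uv,1))
im=cv2.imread('pics/w1.png')
for u in uv: cv2.drawMarker(im,tuple(int(round(x)) for x in u),(0,0,255),0,12,1)
cv2.imwrite('pics/w1m.png',im)
```

```text
[ 0.53130965 -0.24301462  0.17160791] [ 0.18339529  0.57833856  0.33305434  1.68929201 -0.22866555  0.91180193
  0.93654111]
[[295.9 342. ]
 [324.5 -11. ]
 [473.3 196.1]
 [142.  166.5]
 [286.1 332.1]
 [307.  333.8]
 [285.  350.1]
 [305.5 351.7]]
```

View pics/w1m.png

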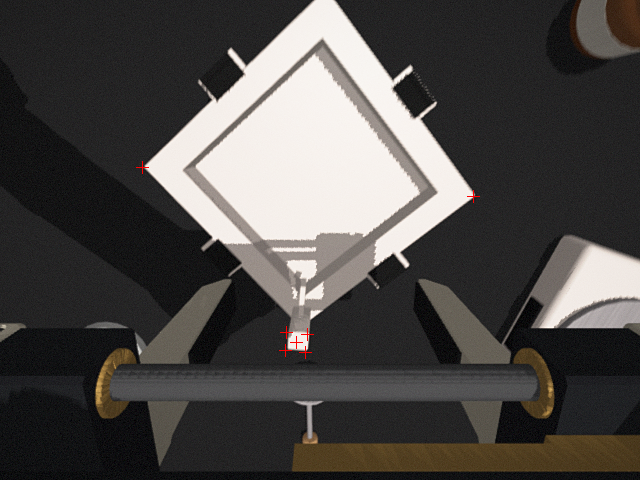

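The wrist view agrees with the measured pose: the projected lug at (296,342) falls on the white lug top at about (298,341), and the side corners land within 3 px. I'll hover over the lug next, then go down.

Run:
```python
from h import *
st=bot.get_state();p=st['tcp_pos'];q=st['eef_rot'];a=-1.3292+np.pi/2
inc(p,q,[((.534,-.3205,.14),yawq(a)),((.534,-.3205,.069),yawq(a))],.093)
```

```text
0.0029, 0.0743, 0.0105, 0.0635, 0.0319, -0.0156, 0.0930
0.0029, 0.0743, 0.0105, 0.0627, 0.1029, -0.0154, 0.0930
```

Request:
arm_command(increments=[0.001,0.037,0.005,0.03,0.015,-0.008,0.093,0.003,0.074,0.01,0.062,0.03,-0.015,0.093,0.003,0.074,0.01,0.062,0.03,-0.015,0.093,0.003,0.074,0.01,0.062,0.03,-0.015,0.093])

```text
time_s: 3.82
tcp_pos: [0.5357, -0.3069, 0.1405]
eef_rot: [-0.557, 0.436, -0.43, 0.561]
force: [0.4, 1.0, 0.4]
width: 0.0926
```

Run:
```python
from h import *
st=bot.get_state();s=snap('wrist','w2.png');c=cam(s,st)
p=st['tcp_pos'];q=st['eef_rot'];a=-1.3292+np.pi/2
inc(p,q,[((.534,-.3205,.069),yawq(a))],.093)
d=np.array([np.cos(-1.3292),np.sin(-1.3292)]);C=np.array([.5053,-.2059]);n=np.array([-d[1],d[0]])
P=[]
for k in (-1,1):
  for j in (-1,1): P.append(np.r_[C+d*(.118+k*.008)+n*j*.008,.101])
P+=[np.r_[C-n*.1301,.06],np.r_[C+n*.1301,.06]]
uv=proj(c,P)
im=cv2.imread('pics/w2.png')
for u in uv: cv2.drawMarker(im,tuple(int(round(x)) for x in u),(0,0,255),0,10,1)
cv2.imwrite('pics/w2m.png',im)
```

```text
-0.0002, 0.0116, -0.0103, 0.0135, 0.0714, -0.0051, 0.0930
```

View pics/w2m.png

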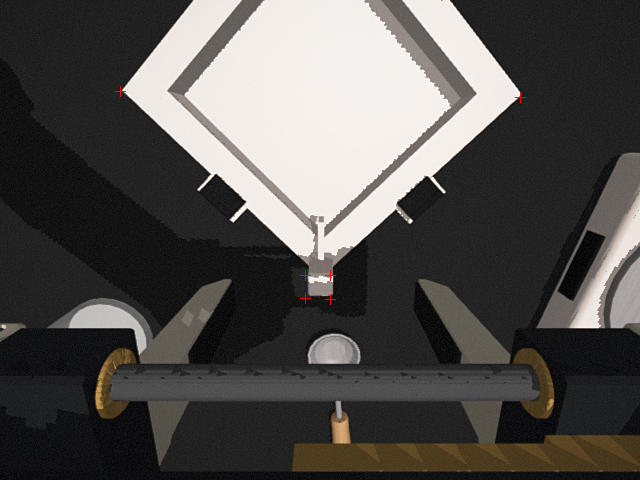

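Run:
```python
from h import *
st=bot.get_state()
p=st['tcp_pos'];q=st['eef_rot'];a=-1.3292+np.pi/2
print(st['time_s'],p,st['joint_positions'],np.round(st['qd'],3))
inc(p,q,[((.535,-.3205,.069),yawq(a))],.093)
```

```text
3.8667 [ 0.53681177 -0.30474893  0.14123832] [ 0.28940518  0.66472473  0.3313103   1.61805156 -0.2686883   0.91036806
  0.97895221] [-0.034 -0.025 -0.029  0.003 -0.003  0.001  0.   ]
-0.0020, 0.0148, -0.0112, 0.0156, 0.0721, -0.0059, 0.0930
```

Request:
arm_command(increments=[-0.002,0.015,-0.011,0.0155,0.0,-0.006,0.093,-0.002,0.015,-0.011,0.0155,0.02,-0.006,0.093,-0.002,0.015,-0.011,0.0155,0.04,-0.006,0.093,-0.002,0.015,-0.011,0.0155,0.04,-0.006,0.093])

```text
time_s: 4.2
tcp_pos: [0.5337, -0.3187, 0.0989]
eef_rot: [0.557, -0.437, 0.434, -0.557]
force: [-0.1, 1.3, -0.4]
width: 0.0929
```

Run:
```python
from h import *
st=bot.get_state()
s=snap('wrist','w3.png')
p=st['tcp_pos'];q=st['eef_rot'];a=-1.3292+np.pi/2
print(st['time_s'],p,np.round(st['qd'],3))
inc(p,q,[((.535,-.3205,.069),yawq(a))],.093)
```

```text
4.2 [ 0.53371394 -0.31873201  0.09889008] [-0.007 -0.033  0.01  -0.036  0.01   0.057 -0.011]
0.0033, 0.0019, -0.0036, 0.0021, 0.0299, 0.0009, 0.0930
```

View pics/w3.png

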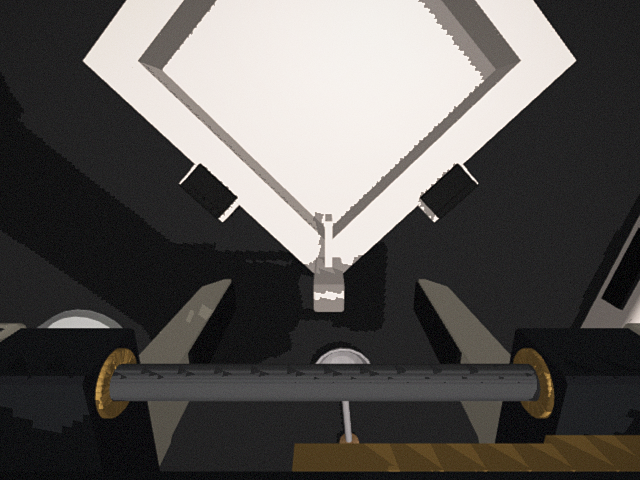

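Run:
```python
from h import *
st=bot.get_state();s=snap('wrist');c=cam(s,st)
M=R.from_quat(st['eef_rot']).as_matrix();p=np.array(st['tcp_pos'])
print(s['intrinsics'])
print(np.round(s['T_tool_cam'],4))
P=[p+M@np.array([x,0.0,z]) for x,z in [(0,0),(0,.008),(0,-.008),(-.008,0),(.008,0)]]
print(proj(c,P))
# lug centre top at (329,301)? 
for uv in [(329,301),(314,292),(344,292),(329,311)]: print(uv,np.round(M.T@(unproj(c,uv,.101)-p),4))
inc(p,st['eef_rot'],[((.535,-.3205,.069),yawq(-1.3292+np.pi/2))],.093)
```

```text
[[352.85853653   0.         324.35044538]
 [  0.         352.85853653 237.42782987]
 [  0.           0.           1.        ]]
[[-7.000e-04  9.552e-01  2.959e-01 -8.340e-02]
 [ 9.000e-04 -2.959e-01  9.552e-01 -1.653e-01]
 [ 1.000e+00  1.000e-03 -7.000e-04 -1.000e-03]
 [ 0.000e+00  0.000e+00  0.000e+00  1.000e+00]]
[[326.55052649 296.7659516 ]
 [342.00952389 296.78236637]
 [311.09242164 296.74953778]
 [326.59059307 282.58496409]
 [326.51148534 310.58400456]]
(329, 301) [ 0.0022 -0.0005  0.0013]
(314, 292) [-0.0029 -0.0004 -0.0065]
(344, 292) [-0.003  -0.0005  0.009 ]
(329, 311) [ 0.008  -0.0005  0.0013]
0.0015, 0.0020, -0.0018, 0.0013, 0.0315, 0.0001, 0.0930
```

Request:
arm_command(increments=[0.001,0.002,-0.002,0.001,0.016,0.001,0.093,0.001,0.002,-0.002,0.001,0.031,0.001,0.093,0.001,0.002,-0.002,0.001,0.031,0.001,0.093,0.001,0.002,-0.002,0.001,0.031,0.001,0.04,0.001,0.002,-0.002,0.001,0.031,0.001,0.02], grip_force=15)

```text
time_s: 4.72
tcp_pos: [0.5374, -0.3223, 0.0722]
eef_rot: [0.556, -0.434, 0.439, -0.556]
force: [0.4, -0.3, -0.4]
width: 0.084
```

Request:
arm_command(increments=[0,0,0,0,0,0,0.01,0,0,0,0,0,0,0.01,0,0,0,0,0,0,0.01,0,0,0,0,0,0,0.01], grip_force=15)

```text
time_s: 5.05
tcp_pos: [0.5366, -0.3218, 0.071]
eef_rot: [0.556, -0.435, 0.438, -0.556]
force: [0.4, -1.0, 0.5]
width: 0.0574
```

Request:
arm_command(increments=[0,0,0,0,0,0,0.01,0,0,0,0,0,0,0.01,0,0,0,0,0,0,0.01,0,0,0,0,0,0,0.01,0,0,0,0,0,0,0.01], grip_force=15)

```text
time_s: 5.47
tcp_pos: [0.5364, -0.3217, 0.0704]
eef_rot: [0.556, -0.435, 0.438, -0.556]
force: [-0.6, -0.6, -0.1]
width: 0.0242
```

Request:
arm_command(increments=[0,0,0,0,0,0,0,0,0,0,0,0,0,0,0,0,0,0,0,0,0,0,0,0,0,0,0,0], grip_force=40)

```text
time_s: 5.8
tcp_pos: [0.5363, -0.3218, 0.0705]
eef_rot: [0.557, -0.435, 0.438, -0.556]
force: [0.9, 0.4, 0.3]
width: 0.0159
```

Run:
```python
from h import *
st=bot.get_state();print({k:np.round(v,3).tolist() for k,v in st.items()})
snap('wrist','w4.png');print(R.from_quat(st['eef_rot']).as_matrix().round(3))
```

```text
{'time_s': 5.8, 'joint_positions': [0.325, 0.76, 0.306, 1.66, -0.303, 0.766, 1.011], 'qd': [0.001, 0.0, 0.0, 0.0, 0.0, -0.001, 0.0], 'joint_torque': [-0.034, -46.55, 4.196, -12.297, -0.083, 0.067, -0.014], 'tcp_pos': [0.536, -0.322, 0.07], 'eef_rot': [0.557, -0.435, 0.438, -0.556], 'force': [0.864, 0.359, 0.329], 'ft_torque': [-0.082, 0.105, 0.049], 'width': 0.016}
[[ 0.238  0.002  0.971]
 [-0.971 -0.003  0.238]
 [ 0.003 -1.     0.001]]
```

View pics/w4.png

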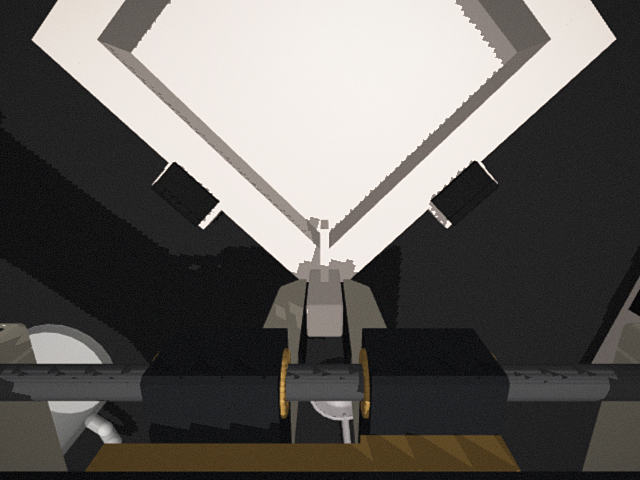

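The lug is held: the opening is 15.9 mm and one finger is on each side of the web. Now I'll peel about the far corner by turning about tool −z.

Request:
arm_command(increments=[0,0,-0.02,-0.0004,-0.005,0,0,0,0,-0.04,-0.0008,-0.0098,0,0,0,0,-0.06,-0.0013,-0.0148,0,0,0,0,-0.08,-0.002,-0.0197,0,0,0,0,-0.08,-0.002,-0.0197,0,0], grip_force=40)

```text
time_s: 6.27
tcp_pos: [0.5364, -0.3186, 0.0913]
eef_rot: [0.574, -0.411, 0.46, -0.538]
force: [-0.6, -1.2, -4.1]
width: 0.0154
```

Run:
```python
from h import *
st=bot.get_state();print({k:np.round(v,3).tolist() for k,v in st.items() if k in('tcp_pos','force','ft_torque','width','time_s')})
q=(yawq(-1.3292+np.pi/2).inv()*R.from_quat(st['eef_rot'])).as_rotvec();print(q)
snap('wrist','w5.png');snap('scene','s5.png')
a=cv2.imread('pics/s5.png')[225:375,170:340];b=cv2.imread('pics/w5.png')
cv2.imwrite('pics/c5.png',np.hstack([cv2.resize(a,(400,353),interpolation=3),cv2.resize(b,(400,300))[:300] if 0 else cv2.copyMakeBorder(cv2.resize(b,(400,300)),0,53,0,0,0)]))
```

```text
{'time_s': 6.267, 'tcp_pos': [0.536, -0.319, 0.091], 'force': [-0.601, -1.156, -4.091], 'ft_torque': [-0.308, 0.05, 0.01], 'width': 0.015}
[ 0.00233633 -0.00096163 -0.0847516 ]
```

View pics/c5.png

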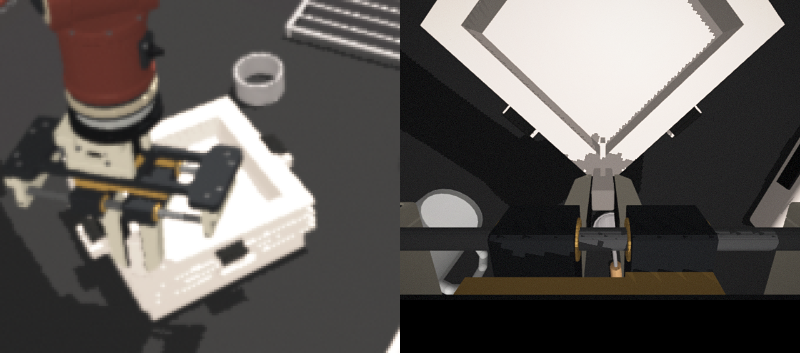

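The near corner has risen, and the black lips in the wrist view are now below the rim; the stack looks undisturbed. The pull is 4 N. I'll carry on to about 0.2 rad.

Request:
arm_command(increments=[0,0,-0.03,-0.0005,-0.0074,0,0,0,0,-0.06,-0.0013,-0.0147,0,0,0,0,-0.09,-0.0023,-0.022,0,0,0,0,-0.12,-0.0035,-0.0293,0,0,0,0,-0.12,-0.0035,-0.0293,0,0], grip_force=40)

```text
time_s: 6.78
tcp_pos: [0.5361, -0.3164, 0.1221]
eef_rot: [0.598, -0.374, 0.493, -0.509]
force: [-0.4, -0.6, -0.7]
width: 0.0155
```

Request:
arm_command(increments=[0,0,0,0,0,0,0,0,0,0,0,0,0,0])

```text
time_s: 6.95
tcp_pos: [0.5347, -0.3134, 0.1192]
eef_rot: [0.597, -0.378, 0.491, -0.51]
force: [-0.3, -0.7, 0.6]
width: 0.016
```

Run:
```python
from h import *
st=bot.get_state();print({k:np.round(v,3).tolist() for k,v in st.items() if k in('tcp_pos','force','ft_torque','width','time_s')})
q=(yawq(-1.3292+np.pi/2).inv()*R.from_quat(st['eef_rot'])).as_rotvec();print(q)
s=snap('wrist','w6.png');c=cam(s,st);b=cv2.imread('pics/w6.png')
# expected far-corner top assuming rigid grasp; tool frame at grasp: lug at TCP, far rim top (z .060) 
M=R.from_quat(st['eef_rot']).as_matrix();p=np.array(st['tcp_pos'])
for v in [(-.248,.0105,0),(-.118,.0105,.130),(-.118,.0105,-.130)]:
    W=p+M@np.array(v);u=proj(c,W)[0];print(np.round(W,4),u)
    cv2.drawMarker(b,(int(u[0]),int(u[1])),(0,0,255),0,12,1)
snap('scene','s6.png');sn=snap('top','t6.png')
a=cv2.imread('pics/s6.png')[225:375,170:340];t=cv2.imread('pics/t6.png')[220:350,330:460]
cv2.imwrite('pics/c6.png',np.hstack([cv2.resize(a,(400,353),interpolation=3),cv2.copyMakeBorder(cv2.resize(b,(400,300)),0,53,0,0,0)]))
```

```text
{'time_s': 6.95, 'tcp_pos': [0.535, -0.313, 0.119], 'force': [-0.257, -0.666, 0.59], 'ft_torque': [0.116, 0.051, -0.055], 'width': 0.016}
[ 0.0018618   0.00168406 -0.20165802]
[ 0.4775 -0.0794  0.0592] [ 328.27625101 -380.89049832]
[ 0.634  -0.1722  0.0855] [617.78406093  47.61982235]
[ 0.3815 -0.234   0.085 ] [36.56226469 47.14490541]
```

View pics/c6.png

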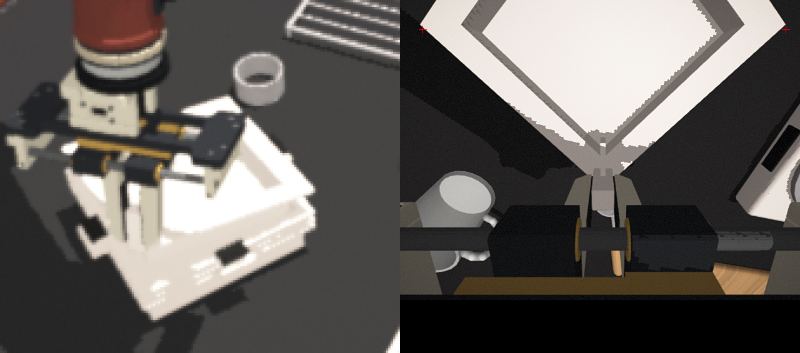

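The tray is tipped 0.20 rad. The rigid-grasp markers fall on the side rim corners in the wrist view, and the predicted far corner is within 4 mm of where it rests. I'll hold briefly, then lift straight up in the world frame.

Request:
arm_command(increments=[0,0,0,0,0,0,0,0,0,0,0,0,0,0,0,0,0,0.002,-0.01,0,0,0,0,0,0.004,-0.02,0,0,0,0,0,0.007,-0.034,0,0])

```text
time_s: 7.52
tcp_pos: [0.5339, -0.314, 0.1542]
eef_rot: [0.597, -0.378, 0.491, -0.509]
force: [-0.5, -0.5, -1.1]
width: 0.0156
```

Request:
arm_command(increments=[0,0,0,0.004,-0.02,0,0,0,0,0,0.008,-0.04,0,0,0,0,0.05,0.012,-0.06,0,0,0,0,0.1,0.016,-0.08,0,0,0,0,0.1,0.016,-0.08,0,0])

```text
time_s: 7.93
tcp_pos: [0.5359, -0.3186, 0.242]
eef_rot: [0.576, -0.404, 0.47, -0.533]
force: [-0.0, -1.7, -0.4]
width: 0.0154
```

Run:
```python
from h import *
st=bot.get_state();print({k:np.round(v,3).tolist() for k,v in st.items() if k in('tcp_pos','force','ft_torque','width','time_s','joint_positions')})
q0=yawq(-1.3292+np.pi/2)
q=(q0.inv()*R.from_quat(st['eef_rot'])).as_rotvec();print(q)
snap('wrist','w7.png');b=cv2.imread('pics/w7.png')
snap('scene','s7.png');sn=snap('top','t7.png')
a=cv2.imread('pics/s7.png')[175:375,150:377]
cv2.imwrite('pics/c7.png',np.hstack([cv2.resize(a,(400,353),interpolation=3),cv2.copyMakeBorder(cv2.resize(b,(400,300)),0,53,0,0,0)]))
d=np.array([np.cos(-1.3292),np.sin(-1.3292)])
tgt=np.r_[np.array([.540,.198])+.118*d,.12+.041+.0015]
print(tgt);inc(st['tcp_pos'],st['eef_rot'],[((st['tcp_pos'][0],st['tcp_pos'][1],.2),q0),(tgt+[0,0,.03],q0)],0)
```

```text
{'time_s': 7.933, 'joint_positions': [0.175, 0.544, 0.468, 1.565, -0.197, 1.001, 0.909], 'tcp_pos': [0.536, -0.319, 0.242], 'force': [-0.012, -1.748, -0.394], 'ft_torque': [-0.236, -0.045, -0.031], 'width': 0.015}
[ 0.00912888  0.00522643 -0.11217783]
[0.56823184 0.08342704 0.1625    ]
-0.0091, -0.0052, 0.1122, -0.0047, 0.0417, -0.0004, 0.0000
-0.0091, -0.0052, 0.1122, -0.3864, 0.0074, 0.1253, 0.0000
```

View pics/c7.png

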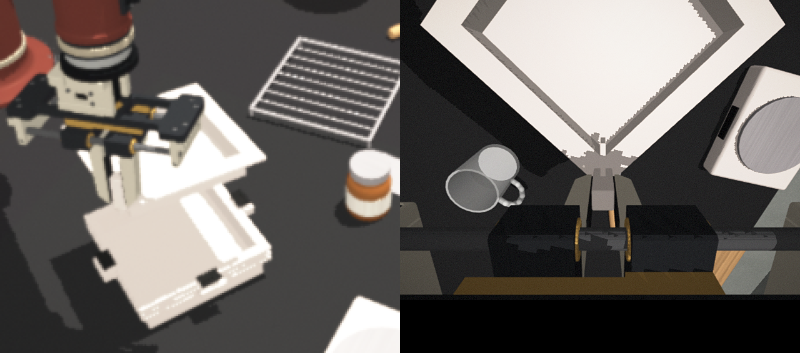

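View pics/t7.png

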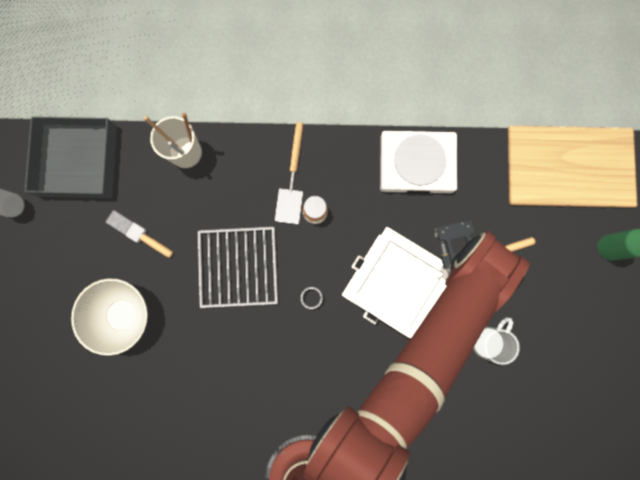

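The tray is off and the stack stands where it was. The top view shows the rack, jar and cutter unmoved. Now I'll level the tray and carry it towards the rack.

Request:
arm_command(increments=[-0.002,-0.001,0.02,-0.01,0.0,0.003,0,-0.004,-0.002,0.045,-0.03,0.001,0.01,0,-0.006,-0.003,0.07,-0.054,0.001,0.0175,0,-0.008,-0.004,0.095,-0.078,0.002,0.025,0,-0.009,-0.005,0.112,-0.102,0.002,0.033,0])

```text
time_s: 8.5
tcp_pos: [0.5418, -0.2037, 0.2213]
eef_rot: [-0.557, 0.441, -0.429, 0.558]
force: [-0.9, -0.8, -1.9]
width: 0.0158
```

Run:
```python
from h import *
st=bot.get_state();q0=yawq(-1.3292+np.pi/2)
print(st['tcp_pos'],st['force'],(q0.inv()*R.from_quat(st['eef_rot'])).as_rotvec())
inc(st['tcp_pos'],st['eef_rot'],[((.568,.0834,.19),q0)],0)
```

```text
[ 0.54182458 -0.20371371  0.22133578] [-0.91612872 -0.83428276 -1.92784077] [-0.01018761 -0.00452917  0.01354401]
0.0102, 0.0045, -0.0135, -0.2716, 0.0341, 0.0957, 0.0000
```

Request:
arm_command(increments=[0.004,0.002,-0.006,-0.023,0.003,0.008,0,0.008,0.004,-0.012,-0.046,0.006,0.016,0,0.01,0.004,-0.013,-0.069,0.009,0.024,0,0.01,0.004,-0.013,-0.092,0.012,0.032,0,0.01,0.004,-0.013,-0.115,0.015,0.04,0])

```text
time_s: 8.92
tcp_pos: [0.552, -0.0818, 0.2073]
eef_rot: [0.557, -0.435, 0.436, -0.557]
force: [0.6, -0.2, -1.3]
width: 0.0153
```

Run:
```python
from h import *
st=bot.get_state();q0=yawq(-1.3292+np.pi/2)
print(st['tcp_pos'],st['force'],(q0.inv()*R.from_quat(st['eef_rot'])).as_rotvec())
inc(st['tcp_pos'],st['eef_rot'],[((.568,.0834,.18),q0)],0)
```

```text
[ 0.55201092 -0.08182868  0.20731573] [ 0.64700567 -0.21321489 -1.26329133] [-0.00047371 -0.00177334 -0.00092092]
0.0005, 0.0018, 0.0009, -0.1565, 0.0271, 0.0553, 0.0000
```

Request:
arm_command(increments=[0,0,0,-0.023,0.004,0.008,0,0,0.001,0,-0.046,0.008,0.016,0,0,0.001,0,-0.069,0.012,0.024,0,0,0.001,0,-0.092,0.016,0.032,0,0,0.001,0,-0.11,0.02,0.039,0])

```text
time_s: 9.33
tcp_pos: [0.5631, 0.0354, 0.1868]
eef_rot: [0.558, -0.436, 0.435, -0.557]
force: [0.3, 0.8, -0.4]
width: 0.0156
```

Request:
arm_command(increments=[0,0,0,-0.015,0.003,0.005,0,0,0,0,-0.028,0.006,0.009,0,0,0,0,-0.036,0.007,0.012,0,0,0,0,-0.036,0.007,0.012,0,0,0,0,-0.036,0.007,0.012,0])

```text
time_s: 9.75
tcp_pos: [0.5675, 0.0679, 0.181]
eef_rot: [0.557, -0.435, 0.438, -0.556]
force: [-0.4, -0.3, -0.9]
width: 0.0161
```

Run:
```python
from h import *
st=bot.get_state();q0=yawq(-1.3292+np.pi/2)
print(st['tcp_pos'],st['force'],(q0.inv()*R.from_quat(st['eef_rot'])).as_rotvec(),np.abs(st['qd']).max())
inc(st['tcp_pos'],st['eef_rot'],[((.568,.0834,.162),q0)],0)
snap('scene','s8.png');snap('top','t8.png')
s=snap('wrist','w8.png');c=cam(s,st);b=cv2.imread('pics/w8.png')
M=R.from_quat(st['eef_rot']).as_matrix();p=np.array(st['tcp_pos'])
for v in [(-.118,.0105,.130),(-.118,.0105,-.130)]:
    u=proj(c,p+M@np.array(v))[0];cv2.drawMarker(b,(int(u[0]),int(u[1])),(0,0,255),0,12,1)
a=cv2.imread('pics/s8.png');t=cv2.imread('pics/t8.png')
r=lambda i:cv2.resize(i,(400,300),interpolation=3)
cv2.imwrite('pics/c8.png',np.vstack([np.hstack([r(a[100:400,150:550]),r(t)]),np.hstack([r(b),r(t[180:330,140:340])])]))
```

```text
[0.56747966 0.06793282 0.18098001] [-0.41956176 -0.31017406 -0.90750268] [ 0.0012603   0.00124165 -0.00428267] 0.030194663410890697
-0.0013, -0.0012, 0.0043, -0.0150, 0.0189, 0.0042, 0.0000
```

View pics/c8.png

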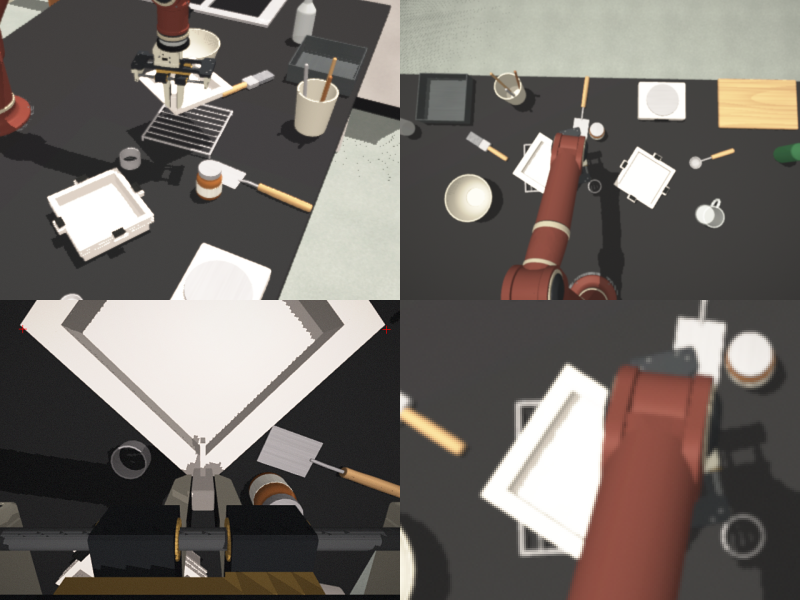

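Request:
arm_command(increments=[0,0,0.002,-0.008,0.008,0.002,0,0,0,0.004,-0.015,0.016,0.004,0,0,0,0.004,-0.016,0.019,0.004,0,0,0,0.004,-0.016,0.019,0.004,0,0,0,0.004,-0.016,0.019,0.004,0])

```text
time_s: 10.32
tcp_pos: [0.5677, 0.0843, 0.1616]
eef_rot: [-0.556, 0.436, -0.437, 0.557]
force: [-0.0, -0.6, -1.2]
width: 0.0161
```

Request:
arm_command(increments=[0,0,0,0,0,0,0,0,0,0,0,0,0,0,0,0,0,0,0,0,0,0,0,0,0,0,0,0,0,0,0,0,0,0,0])

```text
time_s: 10.73
tcp_pos: [0.5681, 0.0841, 0.1624]
eef_rot: [-0.555, 0.436, -0.437, 0.557]
force: [0.2, 0.1, -1.6]
width: 0.0158
```

Run:
```python
from h import *
st=bot.get_state();q0=yawq(-1.3292+np.pi/2)
print(st['time_s'],st['tcp_pos'],st['force'],st['width'],(q0.inv()*R.from_quat(st['eef_rot'])).as_rotvec(),np.abs(st['qd']).max())
s=snap('top','t9.png');c=cam(s)
for l in ['stack','cutter','jar','jug','spoon','spatula','dishbrush','bowl']:
    for r in bot.regions_of('top',l)[:1]: print(l,round(r['confidence'],2),np.round(r['extent']))
print('far corner exp',proj(c,np.array(st['tcp_pos'])+R.from_quat(st['eef_rot']).apply([-.248,.0105,0])))
sw=snap('wrist','w9.png');cw=cam(sw,st);b=cv2.imread('pics/w9.png')
M=R.from_quat(st['eef_rot']).as_matrix();p=np.array(st['tcp_pos'])
for v in [(-.118,.0105,.130),(-.118,.0105,-.130)]:
    u=proj(cw,p+M@np.array(v))[0];cv2.drawMarker(b,(int(u[0]),int(u[1])),(0,0,255),0,12,1)
snap('scene','s9.png');a=cv2.imread('pics/s9.png');t=cv2.imread('pics/t9.png')
u=proj(c,p+M@np.array([-.248,.0105,0]))[0];cv2.drawMarker(t,(int(u[0]),int(u[1])),(0,0,255),0,8,1)
r=lambda i:cv2.resize(i,(400,300),interpolation=3)
cv2.imwrite('pics/c9.png',np.vstack([np.hstack([r(a[100:400,150:550]),r(t)]),np.hstack([r(b),r(t[180:330,140:340])])]))
```

```text
10.7333 [0.56810366 0.08408089 0.16241242] [ 0.24020131  0.05711417 -1.62042032] 0.01577930476788251 [2.66279128e-03 2.21166756e-03 2.10163375e-05] 0.002478925534665049
stack 0.84 [389. 284. 100. 101.]
jar 0.78 [314. 210.  26.  27.]
jug 0.9 [494. 342.  45.  44.]
spoon 0.57 [498. 255.  73.  31.]
spatula 0.66 [292. 172.  23. 107.]
dishbrush 0.76 [139. 232.  66.  53.]
bowl 0.95 [108. 318.  79.  80.]
far corner exp [[175.43874949 275.92411583]]
```

View pics/c9.png

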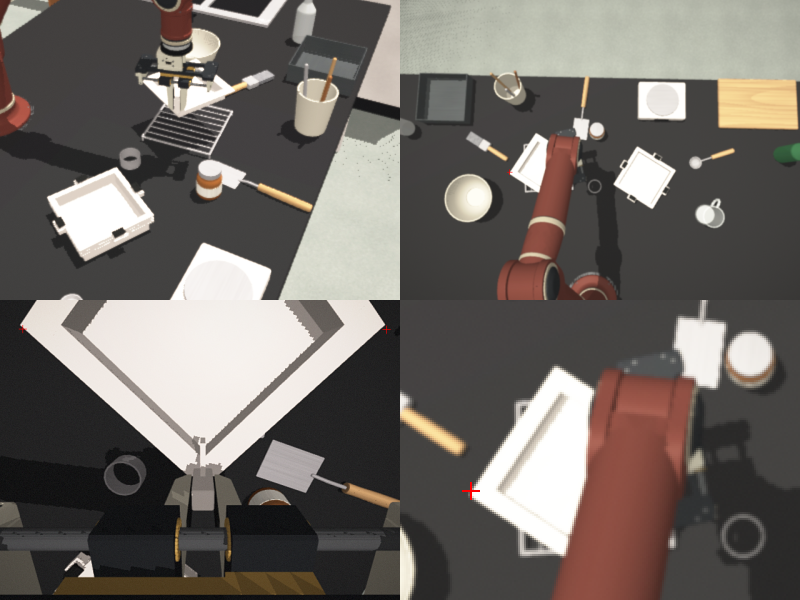

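The tray's far corner shows at (175,276), where a level tray would put it. The wrist markers fall on the side corners, the arm is still, and the stack and bystanders haven't moved. I'm handing in.

```bash
python3 -c "
from plant import bot
print(bot.job_done())"
```

```text
the job is handed in; nothing more can be done
None
```

I peeled the top tray off by its lug and handed the job in at about 11 s, with the tray held over the rack. No verdict is reported, so the results below come from my own checks.

- **Peel:** I gripped the lug at 40 N and turned the tray about its far corner to 0.20 rad. The pull read about 4 N partway and near zero once the lips let go. By calculation, the far corner stayed within about 4 mm of its resting point.
- **Carry:** I lifted the tray straight up, levelled it and moved it across to the rack with room above the jar and cutter.
- **Final hold:**
  - TCP at (0.568, 0.084, 0.162), which puts the underside about 120 mm above the worktop.
  - The tray's centre is within a few mm of the rack's centre.
  - The gripper's tilt is under 0.005 rad and the joints are still.
  - The finger opening is 15.8 mm, the width of the lug.
  - The tray's corners showed where a level, unslipped tray should be in both the wrist and top views.
- **Surroundings:** the stack and every bystander that could be measured were within about 4 pixels of their starting places in the top view. The network did not find the cutter in the last picture, but it is visible there and looks unmoved.

The settled pose differed from the reading at the end of a move by up to about 15 mm while the arm was moving. I corrected for this by measuring again once it was still.

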